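# Draw the planing jig's tail block up tight with its cam lock

## Robot

A 6-joint arm with a two-finger parallel gripper is mounted at the origin on the work surface. World frame = base frame: x ahead of the robot, y to its left, z up, the work surface at z = 0. Lengths are in m, angles in rad, forces in N, time in s.
With the tool pointing down it reaches from about 0.35 to 0.975 m from the base axis. Payload 4.9 kg.
Tool frame: the origin (TCP) lies on the centre line of the jaws, within the pads' length; the fingertips stand 14 mm ahead of it and the grasp point (between the pads) lies 5 mm behind it; x points along the fingers, z is the direction in which the jaws open and shut, and the axes are right-handed (so a half turn about x gives the same grasp; the last joint's range is limited). The gripper opens to 85 mm and grips with 20 to 120 N. Pads are 22 mm wide; open, the fingers measure 114 mm over their backs; the gripper's body (76 mm by 85 mm) begins 54 mm behind the grasp point. The pads swing forward as they close: fully open they stand 13 mm farther back than shut.
Start: joints at [-1.377, 0.053, 1.613, -0, 1.476, -0.119], TCP at [0.192, -0.595, 0.245] pointing down, gripper open.
Joint ranges: [-3.01, 3.01], [-1.01, 2.22], [0.06, 2.58], [-1.02, 4.17], [0.09, 2.62], [-3.14, 3.14]. Speed limits (rad/s): [2.57, 2.57, 3.14, 3.14, 3.14, 3.14].

## Interface

Orientations are given as a rotation vector (axis times angle).
In Python, from station import ctrl gives the robot as it stands.
- The arm moves only by the tool move_arm, never from a script. Its argument "increments" is a list that holds one entry, the list of rows, each a list of 4 numbers: the shift along the tool's x, y, z in units of 25 cm (1.0 is 25 cm), then the turn about the tool's x in units of 90 degrees (1.0 is 90 degrees). A call has 1 to 20 rows; each row shifts and turns the commanded pose from where the row before left it, along the tool's axes as they then stand; what a row does not reach is not made up. A row lasts 1/12 s, in which the tool goes at most 41.7 mm and 7.16 degrees, less where a joint would pass 70% of its speed; a pose out of reach is approached as far as the arm can. A call with a number of a shift or a turn outside -1 to 1 is refused whole. A call with a gripper value outside its range is refused whole. "gripper" is the closure, from 0 (fully open) to 1 (shut), set as the call begins (left out, the last holds). The fingers move at their own pace and stop on an object; "squeeze" is the grip in N (left out, the last holds). Time passes only in rows, so rows that do not move let the fingers close. It gives the time, the measured TCP pose, the force and the opening at its end, in the units of the state.
- ctrl.get_obs(): the state, without advancing time (a new reading comes with each control period).
- ctrl.get_image(name): name is "scene" or "top"; returns a dict with "pixels" (420x560x3 uint8, red, green, blue), "depth" (420x560 float32, m along the optical axis (not along the pixel's ray), 0 where there is no reading), "K" (3x3 intrinsics, pixels), "extrinsics" (4x4, takes a point from camera to world coordinates). Camera axes: x right, y up, looking along -z (the intrinsics and any distortion apply to the point x, -y, -z); pixel columns grow to the right and rows downward; lengths in m; the calibration is good to about 2 mm. A picture is of the moment at which its call begins.
- ctrl.finish_job(): hands the job in, once; it reports no verdict.
Trained networks look in the newest picture that a camera, given by its name, has taken for a name from the list of things; names that differ only in an ending like _2 or _b are one class to them, and where a whole thing is asked for, a point or a joint stands for the part that bears it (a point fixed in the world has none). Each returns a list of dicts, best first, with "score" (0 to 1); they miss things now and then, are a little off and sometimes report something else, mostly with a low value. They report only what shows in the picture. A call takes as long as a camera call. They do not tell look-alikes from the thing itself.
- ctrl.trace(camera, target): "region" (420x560 bool, what is visible of it) and "pixel" ([row, column] in pixels, amid what is visible of it).
The state is a dict: "t": time; "q": joint angles; "dq": joint speeds; "effort": joint torques, N m; "tool_pos": TCP position; "tool_rot": TCP orientation; "contact_force": force on the tool from outside, world axes, zero at the start; "wrist_torque": the same for the moment, N m; "opening": finger opening in m.
Only numpy, scipy, OpenCV 4.12 (cv2) and the standard library are available. Lean on these libraries where they do the work, as an engineer would, in place of code of your own. Each camera call takes 0.05 s, during which the arm holds its last target. There are 200 camera calls.

## Task

Put the dark wooden tail block back on the bow-stick planing jig: slide its steel bolt straight and gently into the brass throat until the block just rests against the two rubber bumpers. Then swing the knob of the red cam disc clockwise (seen from above), up to about half a turn, until the hook has drawn the block up firm against the bumpers; feel for it and stop there, without crushing the rubber. Let go and leave the other things on the bench alone.

Things in the scene. Friction and masses are not known exactly. Their poses are not given: they have to be found in the camera images.
- jig: Pale wooden bow-stick planing jig, fixed to the bench, 96 mm wide, 350 long, 32 high. Origin on the cam disc's vertical axis, at bench height; z up; +x runs from the throat towards the bow stick on its bed: the tail block goes in along +x, on y = 0, its own x axis along the jig's. The bolt (16 mm wide) runs in a channel 19 mm wide from x = -48 to +14 mm, open at the top.
- throat: Two brass cheeks, part of the jig (same origin and axes as the jig), forming the mouth of the channel at x = -39 to -52 mm, 19 mm apart, flared to about 24 mm at the front, 30 mm high. Must not be rammed: at most 35 N.
- bumpers: Two round black rubber bumpers in steel holders, same origin and axes as the jig: 10 mm across, at y = +/-21 mm, z = 21.5 mm, pointing to -x. Their front faces lie at x = -57.5 mm, give or take 2.5 mm: the setting differs each time and is not reported. Together they press back 32 N per mm. Well tightened is 8 to 32 N on them; over 50 N crushes them.
- tail_mid (a point): Centre (25 mm up) of the loose, upright dark wooden tail block, 60 x 50 x 50 mm (x, y, z), 175 to 350 g, brass-faced in front (+x), z up. Grip it across its 50 mm width (y). The flat steel bolt, 16 mm wide, 6 thick, middle 12 mm up, sticks 42 mm out of the front, its tip 72 mm from the centre. Slide it in on the bench or held up to 1.5 mm above it.
- bolt_pin (a point): Upright round steel pin on the bolt, 8 mm across, standing from 15 to 27 mm above the block's underside; 64 mm ahead of the block's centre. This point is 21 mm up. With the block resting on the bumpers the pin is 23.5 mm (21 to 26) short of the cam axis; if it is more than 29 mm short the hook may miss it.
- cam_axis (a point): Point on the cam disc's axis at the disc's top face, 34 mm above the bench.
- cam (a joint): Angle of the red cam disc: near 0 (0 to 0.3) = open, grows clockwise seen from above, hard end at 3.55. From about 0.6 its hook passes behind the bolt's pin; from about 1.4 to 2.9, depending on the bumper setting, it starts to pull, drawing 3.5 mm per rad, and is well tight 0.2 to 0.35 rad later. The cam holds when let go, easing back about 0.05 rad.
- knob_mid (a point): Middle (57 mm up) of the upright black crank knob on the red disc, 14 mm across, 40 mm tall, 45 mm from the cam axis. It spins freely on its pin: hold it firmly and lead it round a circle, the hand need not turn. At joint 0 it lies in the jig's +y direction, at a quarter turn in +x, at half a turn in -y. It takes about 1 N when free; with 8 to 32 N on the bumpers about 3 to 10 N.
- mug: White mug with a handle, 80 mm wide, 95 mm tall; origin under its centre. Leave alone.
- varnish: Amber glass jar with brass lid, 64 mm wide, 85 mm tall; origin under its centre. Leave alone.
- plane: Small brass finger plane, 75 x 30 mm, about 35 mm tall; origin under its centre. Leave alone.
- offcut: Dark wood offcut, 70 x 45 x 30 mm, no bolt; origin under its centre. Leave alone.
- wax: Round flat aluminium wax tin, 60 mm wide, 22 mm tall; origin under its centre. Leave alone.
- chisel: Slim tool with pale wooden handle, 170 mm long, lying flat along its x. Leave alone.
Things that resemble listed ones, but are neither listed nor needed, are in the scene too. What is shaped like the part that bears tail_mid but green is not meant.

How it is judged:
On the way, in this order (a step that is already met when the one before it is completed fails the run):
1. the bolt is in the throat, its pin within the hook's reach, while the disc is still open (x of bolt_pin in the frame of jig above -0.03 m and z of bolt_pin in the frame of jig below 0.026 m and value of joint cam below 0.55 rad and y of bolt_pin in the frame of jig between -0.005 and 0.005 m), for 0.2 s.
2. the turned cam holds the block tight on the bumpers (value of joint cam above 1.2 rad and contact force between tail and bumpers above 8 N), for 0.2 s.
At the end, for the whole second after the job is handed in: The bolt is in the throat (pin within 5 mm of the jig's centre line, 28 mm or less short of the cam axis, block upright within 0.08 rad and square within 0.1 rad), the cam is turned past 1.2 rad and at rest, and the block presses on the rubber bumpers with 8 to 32 N (all of step 2 and contact force between tail and bumpers below 32 N and velocity of joint cam below 0.05 rad/s and angle between tail_mid's own z axis and vertical below 0.08 rad and angle between the x axis of tail_mid and the x axis of jig, either way round below 0.1 rad and x of bolt_pin in the frame of jig above -0.028 m and y of bolt_pin in the frame of jig between -0.005 and 0.005 m); the robot touches nothing.
It fails at once if the rubber bumpers are crushed (over 50 N) (contact force between tail and bumpers above 50 N).
It fails at once if the brass throat is rammed (over 35 N) (contact force between tail and throat above 35 N).
It fails at once if a bystander is moved more than 30 mm (distance of any of mug, varnish, plane, offcut, wax, chisel from where it was at the start of the episode above 0.03 m).
It also fails if it takes over 72 s, if anything falls off the work surface, if the arm or the gripper's body presses on something with over 40 N, if the wrist force passes 120 N, or if a joint passes its speed limit or range.

## Working session

There is one attempt and no reset: what is moved stays moved. The work goes in short steps, Python scripts to look and compute and a tool call to move; the robot and the scene stay as the last step left them, time stands still between calls to the robot, and variables do not carry over. Pictures are saved under pics/ and viewed, about 8 in all and at most 12, crops included, and the job is handed in when it is done.

Besides the shell and the picture viewer there is one more tool, called as name([rows], argument=value, ...), one row to a line, values as JSON. move_arm: Moves the arm, as the interface text tells. Shifts and turns lie within -1 to 1; 1 stands for 25 cm of shift or 90 degrees of turn. Its arguments: {"type":"object","properties":{"increments":{"type":"array","items":{"type":"array","items":{"type":"array","items":{"type":"number","minimum":-1,"maximum":1}}}},"gripper":{"type":"number"},"squeeze":{"type":"number"}},"required":["increments"]}

```bash
mkdir -p pics; ls; cat > h.py <<'E'
import numpy as np, cv2
from station import ctrl
from scipy.spatial.transform import Rotation as R
def cloud(im):
    d=im["depth"];K=im["K"];v,u=np.mgrid[:d.shape[0],:d.shape[1]]
    p=np.stack([(u-K[0,2])/K[0,0]*d,-(v-K[1,2])/K[1,1]*d,-d],-1)
    E=np.array(im["extrinsics"]);return p@E[:3,:3].T+E[:3,3]
def save(im,name,crop=None,s=1):
    a=im["pixels"][:,:,::-1]
    if crop: r0,r1,c0,c1=crop;a=a[r0:r1,c0:c1]
    cv2.imwrite("pics/"+name,cv2.resize(a,None,fx=s,fy=s,interpolation=cv2.INTER_CUBIC))
E
python3 - <<'E'
from h import *
o=ctrl.get_obs();print(o)
print(R.from_rotvec(o["tool_rot"]).as_matrix().round(3))
for n in("top","scene"):
    im=ctrl.get_image(n);save(im,n+"0.png");P=cloud(im)
    print(n,im["K"],np.array(im["extrinsics"]).round(3),[k for k in im])
    for t in("jig","tail_mid","bolt_pin","cam","knob_mid","cam_axis","bumpers","throat"):
        for r in ctrl.trace(n,t):
            m=r["region"]&(im["depth"]>0);q=P[m]
            if len(q):print(t,round(r["score"],2),np.round(r["pixel"]),m.sum(),"med",np.median(q,0).round(4),"min",q.min(0).round(3),"max",q.max(0).round(3))
E
```

```text
pics
{'t': 0.0, 'q': array([-1.37692626e+00,  5.33911232e-02,  1.61430822e+00,  2.71308991e-05,
        1.47600672e+00, -1.19005569e-01]), 'dq': array([-0.00172644, -0.00010878,  0.00088822,  0.00084091,  0.0001396 ,
       -0.00051058]), 'effort': array([ 2.22028866e-03, -3.93675828e+01, -3.70179212e+01,  9.23398829e-05,
        7.01969329e-03,  5.51327048e-06]), 'tool_pos': array([ 0.19225979, -0.59406245,  0.24403326]), 'tool_rot': array([ 0.97712875,  1.34269352, -0.9747114 ]), 'contact_force': array([1.09910271, 0.39117995, 0.45847154]), 'wrist_torque': array([0.00939703, 0.02775456, 0.04157012]), 'opening': 0.08518181701617995}
[[-0.     0.951  0.308]
 [ 0.002  0.308 -0.951]
 [-1.     0.    -0.002]]
top [[472.72346455   0.         285.20482773]
 [  0.         472.72346455 206.48658247]
 [  0.           0.           1.        ]] [[ 1.600e-02  9.950e-01 -9.400e-02  4.360e-01]
 [-1.000e+00  1.600e-02 -2.000e-03 -1.000e-03]
 [-1.000e-03  9.400e-02  9.960e-01  1.506e+00]
 [ 0.000e+00  0.000e+00  0.000e+00  1.000e+00]] ['pixels', 'depth', 'K', 'extrinsics']
jig 0.88 [157. 278.] 3020 
[... 2210 characters left out ...]
 0.48  -0.268 -0.003] max [ 0.58  -0.196  0.055]
bolt_pin 0.87 [220. 204.] 565 med [ 0.3807 -0.0846  0.0473] min [ 0.301 -0.109 -0.004] max [ 0.408 -0.035  0.055]
bolt_pin 0.76 [261. 176.] 758 med [ 0.3905 -0.231   0.0467] min [ 0.344 -0.279 -0.004] max [ 0.429 -0.181  0.053]
bolt_pin 0.45 [384. 184.] 657 med [ 0.5918 -0.467   0.0217] min [ 0.563 -0.513 -0.004] max [ 0.61 -0.35  0.03]
cam 0.76 [220. 302.] 400 med [0.6092 0.0352 0.0342] min [0.565 0.006 0.018] max [0.638 0.09  0.078]
knob_mid 0.53 [209. 314.] 39 med [0.6241 0.0814 0.0666] min [0.617 0.078 0.041] max [0.628 0.09  0.078]
cam_axis 0.83 [254. 343.] 4446 med [0.7491 0.0096 0.0302] min [ 0.535 -0.06  -0.004] max [0.903 0.095 0.078]
```

```bash
python3 - <<'E'
import cv2,numpy as np
a=cv2.imread("pics/top0.png")[130:310,220:420];b=cv2.imread("pics/scene0.png")[180:320,140:380]
cv2.imwrite("pics/top_c.png",cv2.resize(a,None,fx=3.3,fy=3.3,interpolation=2));cv2.imwrite("pics/scene_c.png",cv2.resize(b,None,fx=3.3,fy=3.3,interpolation=2))
E
```

```text
(no output)
```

View pics/top_c.png

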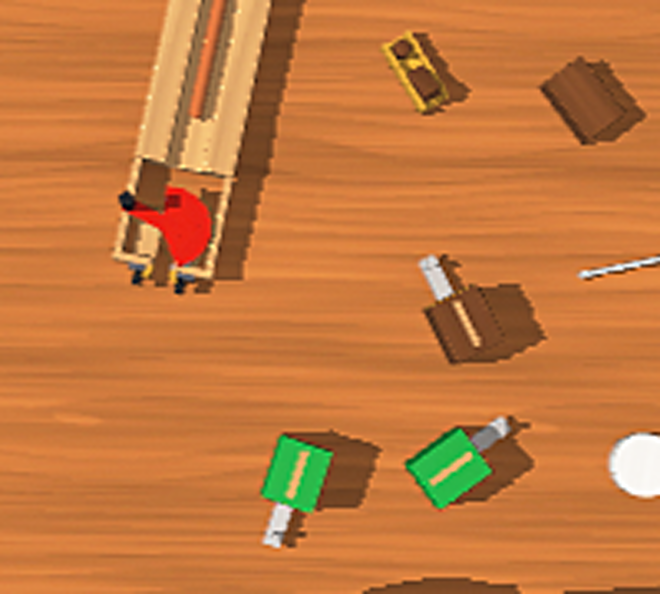

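View pics/scene_c.png

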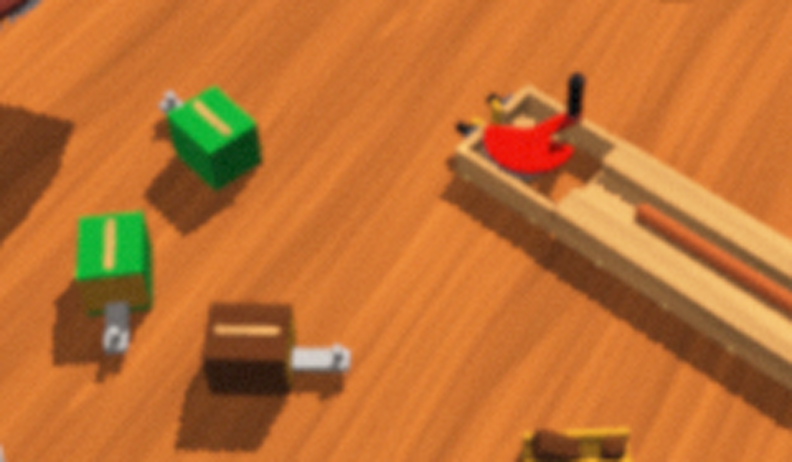

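View pics/scene0.png

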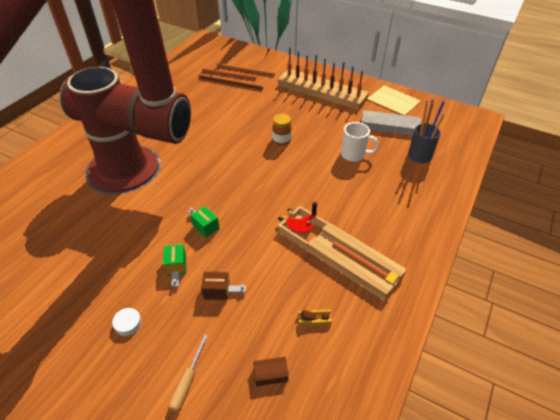

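The blocks with a bolt are at scene (222,203) and (264,175), both green, and at (287,214), dark, which is top (227,359). The crop shows that the dark one has a bolt and pin, and the offcut at scene (370,270) has no bolt, so the dark one is meant. Next I'll measure the poses.

```bash
cat >> h.py <<'E'
def rect(q):
    (c,s,a)=cv2.minAreaRect((q[:,:2]*1000).astype(np.float32)); 
    if s[0]<s[1]: s=s[::-1];a+=90
    return np.round(c,1),np.round(s,1),round((a+90)%180-90,1)
def best(n,t,near,im,P):
    for r in ctrl.trace(n,t):
        m=r["region"]&(im["depth"]>0)
        if m.sum() and np.linalg.norm(np.median(P[m],0)[:2]-near)<.08:return m
E
python3 - <<'E'
from h import *
for n in("top","scene"):
    im=ctrl.get_image(n);P=cloud(im);hsv=cv2.cvtColor(im["pixels"],cv2.COLOR_RGB2HSV).astype(int)
    H,S,V=hsv[...,0],hsv[...,1],hsv[...,2]
    def near(c,r): return np.hypot(P[...,0]-c[0],P[...,1]-c[1])<r
    z=P[...,2]
    m=best(n,"jig",[.74,.01],im,P)
    print(n,"jig",m.sum(),rect(P[m&(z>.025)&(z<.036)]))
    q=P[m&(z>.025)&(z<.036)][:,:2]; q0=q[q[:,0]>.66]; c=q0.mean(0);d=np.linalg.svd(q0-c)[2][0];print(" pca",c,np.degrees(np.arctan2(d[1],d[0])))
    red=near([.605,.035],.08)&((H<6)|(H>174))&(S>200)&(V>120)&(z>.028)
    q=P[red];print(" red",red.sum(),np.median(q,0).round(4),cv2.minEnclosingCircle((q[:,:2]*1000).astype(np.float32)))
    k=near([.62,.08],.035)&(V<70)&(z>.045)&(z<.09);q=P[k];print(" knob",k.sum(),q.mean(0).round(4) if k.sum() else 0, q.max(0).round(4) if k.sum() else 0,'toppts',P[k&(z>.072)].mean(0).round(4))
    b=near([.5,-.23],.12)
    tp=best(n,"tail_mid",[.52,-.235],im,P)
    q=P[tp&(z>.044)];print(" top face",len(q),rect(q),q.mean(0).round(4))
    br=b&(S<70)&(V>110)&(z>.007)&(z<.035);q=P[br];print(" bolt",len(q),rect(q),q.mean(0).round(4)); q=P[br&(z>.021)];print(" pin",len(q),q.mean(0).round(4),q.max(0))
    ru=near([.55,.035],.06)&(V<70)&(z>.008)&(z<.04)&(P[...,0]<.575);q=P[ru];print(" rubber",len(q),q[np.argsort(q[:,1])].round(3)[::max(1,len(q)//20)].tolist())
E
```

```text
top jig 2796 (array([718.4,  21.9]), array([352.9,  95.9]), -11.1)
 pca [0.77969035 0.01076817] 167.72599112155442
 red 284 [0.6038 0.0348 0.0349] ((602.193603515625, 50.11443328857422), 43.18318176269531)
 knob 20 [0.6183 0.0853 0.0731] [0.626  0.0919 0.0802] toppts [0.619  0.0856 0.0766]
 top face 306 (array([ 511.4, -233.1]), array([59.2, 50.3]), 27.4) [ 0.5113 -0.233   0.0501]
 bolt 124 (array([ 485.8, -229.5]), array([187.5,  37.2]), 22.8) [ 0.4867 -0.2335  0.0157]
 pin 14 [ 0.457  -0.2466  0.0259] [ 0.57074135 -0.20103152  0.03115937]
 rubber 20 [[0.549, 0.031, 0.02], [0.551, 0.033, 0.033], [0.545, 0.033, 0.027], [0.548, 0.034, 0.026], [0.538, 0.037, 0.027], [0.544, 0.037, 0.032], [0.541, 0.037, 0.029], [0.548, 0.037, 0.029], [0.551, 0.037, 0.027], [0.538, 0.04, 0.032], [0.545, 0.04, 0.022], [0.542, 0.04, 0.019], [0.55, 0.074, 0.028], [0.557, 0.075, 0.026], [0.553, 0.078, 0.028], [0.55, 0.078, 0.027], [0.547, 0.078, 0.024], [0.557, 0.078, 0.024], [0.547, 0.081, 0.024], [0.551, 0.081, 0.02]]
scene jig 4564 (array([720.9,  22.1]), array([356.8, 101.1]), -11.4)
 pca [0.78692435 0.00589725] -12.613508879530562
 red 321 [0.6078 0.0349 0.034 ] ((603.4180908203125, 45.212074279785156), 38.47882080078125)
 knob 30 [0.6242 0.0812 0.0627] [0.6287 0.0844 0.0787] toppts [0.6226 0.0825 0.076 ]
 top face 475 (array([ 514.1, -232.7]), array([60.4, 52.7]), 26.9) [ 0.515  -0.2343  0.0495]
 bolt 174 (array([ 490.5, -238.1]), array([189.8,  38.8]), 15.6) [ 0.4987 -0.2324  0.0162]
 pin 18 [ 0.4853 -0.2407  0.0256] [ 0.57491087 -0.20131401  0.02884995]
 rubber 4 [[0.55, 0.032, 0.027], [0.543, 0.032, 0.027], [0.546, 0.032, 0.028], [0.546, 0.033, 0.023]]
```

```bash
cat >> h.py <<'E'
def ortho(im,z,o,yaw,x,y,s):
    """picture of plane height z in frame (o,yaw); x to the right, y up; s px/mm, ranges mm"""
    w=int((x[1]-x[0])*s);h=int((y[1]-y[0])*s);v,u=np.mgrid[:h,:w]
    a=(x[0]+u/s)/1000;b=(y[1]-v/s)/1000;c,d=np.cos(yaw),np.sin(yaw)
    W=np.stack([o[0]+c*a-d*b,o[1]+d*a+c*b,np.full(a.shape,z)],-1)
    E=np.array(im["extrinsics"]);p=(W-E[:3,3])@E[:3,:3];K=im["K"]
    mu=(K[0,2]-K[0,0]*p[...,0]/p[...,2]).astype(np.float32);mv=(K[1,2]+K[1,1]*p[...,1]/p[...,2]).astype(np.float32)
    g=cv2.remap(im["pixels"][:,:,::-1].copy(),mu,mv,cv2.INTER_CUBIC)
    for t in range(int(np.ceil(x[0]/20))*20,int(x[1]),20):
        cv2.line(g,(int((t-x[0])*s),0),(int((t-x[0])*s),h),(255,255,0) if t else (255,0,255),1)
    for t in range(int(np.ceil(y[0]/20))*20,int(y[1]),20):
        cv2.line(g,(0,int((y[1]-t)*s)),(w,int((y[1]-t)*s)),(255,255,0) if t else (255,0,255),1)
    return g
E
python3 - <<'E'
from h import *
A=[]
T,S=ctrl.get_image("top"),ctrl.get_image("scene")
yaw=np.radians(-11.5)
a=np.vstack([ortho(i,.033,[.597,.0465],yaw,[-75,120],[-65,65],2.2) for i in(T,S)])
b=np.vstack([ortho(i,.05,[.513,-.233],np.radians(27.3),[-45,85],[-65,65],2.2) for i in(T,S)])
cv2.imwrite("pics/ortho.png",np.hstack([a,b]))
E
```

```text
(no output)
```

View pics/ortho.png

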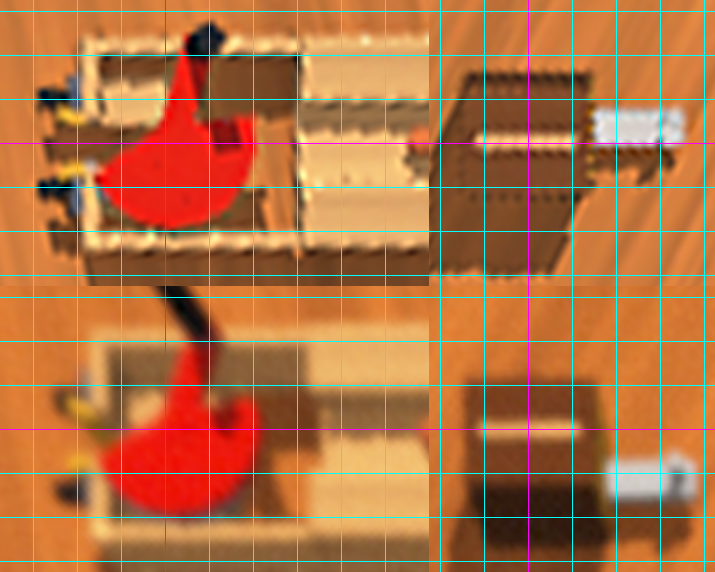

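The top view (upper half) agrees with the assumed jig centre line and yaw, and the knob is at ortho pixel (38,207). The disc's arc lies about 3-4 mm further along +x than I assumed. I'll fit the disc and the edges numerically.

```bash
python3 - <<'E'
from h import *
from scipy.optimize import least_squares
import h
cvl=cv2.line; cv2.line=lambda *a,**k:None
T,S=ctrl.get_image("top"),ctrl.get_image("scene");yaw=np.radians(-11.5);s=4
for n,i in(("top",T),("scene",S)):
    g=ortho(i,.034,[.597,.0465],yaw,[-75,120],[-65,65],s).astype(int)
    m=((g[...,2]>130)&(g[...,1]<60)&(g[...,0]<60)).astype(np.uint8)
    c=max(cv2.findContours(m,cv2.RETR_EXTERNAL,cv2.CHAIN_APPROX_NONE)[0],key=len)[:,0]
    p=np.c_[c[:,0]/s-75,65-c[:,1]/s]
    for lim in(-5,-12):
        q=p[(p[:,1]<lim)&(p[:,0]>-18)]
        r=least_squares(lambda w:np.hypot(q[:,0]-w[0],q[:,1]-w[1])-w[2],[3,0,38],loss="soft_l1");print(n,"disc",r.x.round(2),len(q),r.cost)
    # knob top
    g=ortho(i,.077,[.597,.0465],yaw,[-75,120],[-65,75],s).astype(int)
    m=g.max(2)<60; m[:, :]&=True
    v,u=np.nonzero(m[:int(45*s),int(70*s):int(115*s)]);print(" knob dark at z.077: x",(u/s-5).min(),(u/s-5).max(),"y",75-v.max()/s,75-v.min()/s)
    # jig long-side edges: pale vs. other, at z=.032
    g=ortho(i,.032,[.597,.0465],yaw,[-75,300],[-65,65],s).astype(np.uint8)
    V=g[...,1].astype(float)  # green channel: pale high
    for sgn in(1,-1):
        E=[]
        for x in range(-20,280,10):
            col=V[:,int((x+75-3)*s):int((x+75+3)*s)].mean(1)
            d=-sgn*np.gradient(cv2.GaussianBlur(col[:,None],(1,9),0)[:,0])
            ys=65-np.arange(len(col))/s; w=(abs(ys-sgn*48)<8); d=-d*sgn*1.
            k=np.argmax(np.where(w,abs(d),-1));E.append((x,ys[k]))
        E=np.array(E);f=np.polyfit(E[:,0],E[:,1],1);rs=E[:,1]-np.polyval(f,E[:,0]);k=abs(rs)<1.5;f=np.polyfit(E[k,0],E[k,1],1)
        print(" edge",sgn,"slope deg",np.degrees(f[0]).round(2),"y at x=0",f[1].round(2),"n",k.sum())
    im=i;P=cloud(im)
    # block: top-face in z=.05 ortho
    cx=[.513,-.233]
    g=ortho(i,.05,cx,np.radians(27.3),[-45,45],[-40,40],s)
    m=best(n,"tail_mid",[.52,-.235],im,P)&(P[...,2]>.044);q=P[m];print(" block",rect(q))
    # stripe
    w=(P[...,2]>.04)&(np.hypot(P[...,0]-.513,P[...,1]+.233)<.04)&(im["pixels"][...,1]>120);q=P[w];c=q.mean(0);d=np.linalg.svd((q-c)[:,:2])[2][0];print(" stripe",len(q),c.round(4),np.degrees(np.arctan2(d[1],d[0])).round(2))
E
```

```text
top disc [ 2.51 -2.52 36.32] 290 33.46903018577015
top disc [ 2.6  -2.84 36.02] 262 30.711482694130247
 knob dark at z.077: x 5.25 21.0 y 34.75 49.75
 edge 1 slope deg 0.28 y at x=0 48.35 n 14
 edge -1 slope deg 0.33 y at x=0 -47.74 n 27
 block (array([ 511.6, -233. ]), array([59. , 50.8]), 28.0)
 stripe 30 [ 0.5152 -0.2316  0.051 ] -159.36
scene disc [ 7.53 -3.24 37.13] 322 181.14587251799674
scene disc [ 6.76 -2.23 38.11] 282 17.024591313375506
 knob dark at z.077: x 15.0 29.75 y 30.25 44.5
 edge 1 slope deg -0.22 y at x=0 50.23 n 9
 edge -1 slope deg -1.25 y at x=0 -42.73 n 14
 block (array([ 515.1, -233.1]), array([59. , 53.6]), 27.0)
 stripe 42 [ 0.515  -0.2325  0.0503] 27.69
```

move_arm([
  [[0, 0.119, -0.07, 0], [0, 0.119, -0.07, 0], [0, 0.119, -0.07, 0], [0, 0.119, -0.07, 0], [0, 0.119, -0.07, 0], [0, 0.119, -0.07, 0], [0, 0.119, -0.07, 0], [0, 0.119, -0.07, 0], [0, 0.119, -0.07, 0], [0, 0.119, -0.07, 0], [0, 0.119, -0.07, 0], [0, 0.119, -0.07, 0], [0, 0.119, -0.07, 0], [0, 0.119, -0.07, 0], [0.1, 0, 0, -0.053], [0.1, 0, 0, -0.053], [0.1, 0, 0, 0], [0, 0, 0, 0], [0, 0, 0, 0]],
], gripper=0, squeeze=40)

```text
t: 3.08
tool_pos: [0.5123, -0.2327, 0.1689]
tool_rot: [0.85, 1.402, -0.85]
contact_force: [1.2, 0.1, 0.8]
opening: 0.0851
```

```bash
cat >> h.py <<'E'
def st(tgt=None,zyaw=None):
    o=ctrl.get_obs();M=R.from_rotvec(o["tool_rot"]).as_matrix()
    print("t",round(o["t"],2),"pos",o["tool_pos"].round(4),"zyaw",np.degrees(np.arctan2(M[1,2],M[0,2])).round(2),"F",o["contact_force"].round(1),"Tq",o["wrist_torque"].round(2),"open",round(o["opening"],4))
    if tgt is not None: print(" tool units",((M.T@(np.array(tgt)-o["tool_pos"]))/.25).round(4))
    return o,M
E
python3 -c "
from h import *
st([.513,-.233,.027])"
```

```text
t 3.08 pos [ 0.5123 -0.2327  0.1689] zyaw -62.55 F [1.2 0.1 0.8] Tq [-0.08 -0.   -0.01] open 0.0851
 tool units [0.5675 0.003  0.004 ]
```

move_arm([
  [[0.11, 0, 0, 0], [0.11, 0, 0, 0], [0.11, 0, 0, 0], [0.1, 0, 0, 0], [0.08, 0, 0, 0], [0.06, 0, 0, 0], [0, 0, 0, 0], [0, 0, 0, 0]],
])

```text
t: 3.75
tool_pos: [0.514, -0.2341, 0.0292]
tool_rot: [0.85, 1.397, -0.85]
contact_force: [1.4, 0.4, 0.4]
opening: 0.0852
```

move_arm([
  [[0, 0, 0, 0], [0, 0, 0, 0], [0, 0, 0, 0], [0, 0, 0, 0], [0, 0, 0, 0], [0, 0, 0, 0], [0, 0, 0, 0], [0, 0, 0, 0]],
], gripper=1, squeeze=40)

```text
t: 4.42
tool_pos: [0.5145, -0.2341, 0.0299]
tool_rot: [0.849, 1.395, -0.849]
contact_force: [-1.0, 0.7, 6.3]
opening: 0.0494
```

```bash
python3 - <<'E'
from h import *
st()
for n in("top","scene"):
    im=ctrl.get_image(n);P=cloud(im);save(im,n+"_g.png",(200,320,150,270) if n=="scene" else (180,280,310,410),4)
    hsv=cv2.cvtColor(im["pixels"],cv2.COLOR_RGB2HSV).astype(int)
    b=(np.hypot(P[...,0]-.565,P[...,1]+.205)<.03)&(hsv[...,1]<60)&(hsv[...,2]>110);q=P[b];print(n,len(q),q.mean(0).round(4))
a=cv2.imread("pics/top_g.png");b=cv2.imread("pics/scene_g.png")[:400,:400];cv2.imwrite("pics/grip.png",np.hstack([a,b]))
E
```

```text
t 4.42 pos [ 0.5145 -0.2341  0.0299] zyaw -62.54 F [-1.   0.7  6.3] Tq [ 0.16  0.16 -0.08] open 0.0494
top 34 [ 0.5644 -0.2011  0.1043]
scene 104 [ 0.5608 -0.2125  0.0154]
```

View pics/grip.png

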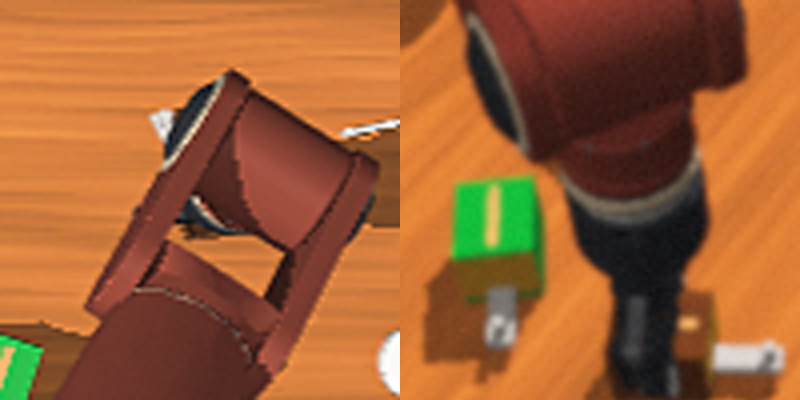

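The block is gripped at 49.4 mm opening, bolt forward. Next: lift it, carry it to 150 mm before the cam axis on the jig line, and turn it.

move_arm([
  [[-0.05, 0, 0, 0], [-0.1, 0, 0, 0], [-0.1, 0, 0, 0], [0, 0.0357, -0.1208, 0], [0, 0.0357, -0.1208, 0], [0, 0.0357, -0.1208, 0], [0, 0.0357, -0.1208, 0], [0, 0.0357, -0.1208, 0], [0, 0.0357, -0.1208, 0], [0, 0.0357, -0.1208, 0], [0, 0.0357, -0.1208, 0], [0, 0.0357, -0.1208, 0], [0, 0.0357, -0.1208, 0], [0, 0, 0, 0.0716], [0, 0, 0, 0.0716], [0, 0, 0, 0.0716], [0, 0, 0, 0.0716], [0, 0, 0, 0.0716], [0, 0, 0, 0.0716], [0, 0, 0, 0]],
], squeeze=60)

```text
t: 6.18
tool_pos: [0.4525, 0.0758, 0.0903]
tool_rot: [1.352, 1.11, -1.354]
contact_force: [-0.0, 0.0, -2.6]
opening: 0.0491
```

move_arm([
  [[0, 0, 0, 0], [0, 0, 0, 0], [0, 0, 0, 0]],
])

```text
t: 6.43
tool_pos: [0.453, 0.0757, 0.0903]
tool_rot: [1.351, 1.111, -1.351]
contact_force: [-0.1, 0.3, -2.8]
opening: 0.0494
```

```bash
python3 - <<'E'
from h import *
st([.4545,.075,.0308])
yaw=np.radians(-11.2)
T,S=ctrl.get_image("top"),ctrl.get_image("scene")
save(S,"s2.png",(140,280,180,340),5)
E
```

```text
t 6.43 pos [0.453  0.0757 0.0903] zyaw -101.11 F [-0.1  0.3 -2.8] Tq [ 0.02 -0.03 -0.01] open 0.0494
 tool units [0.238  0.0066 0.0017]
```

View pics/s2.png

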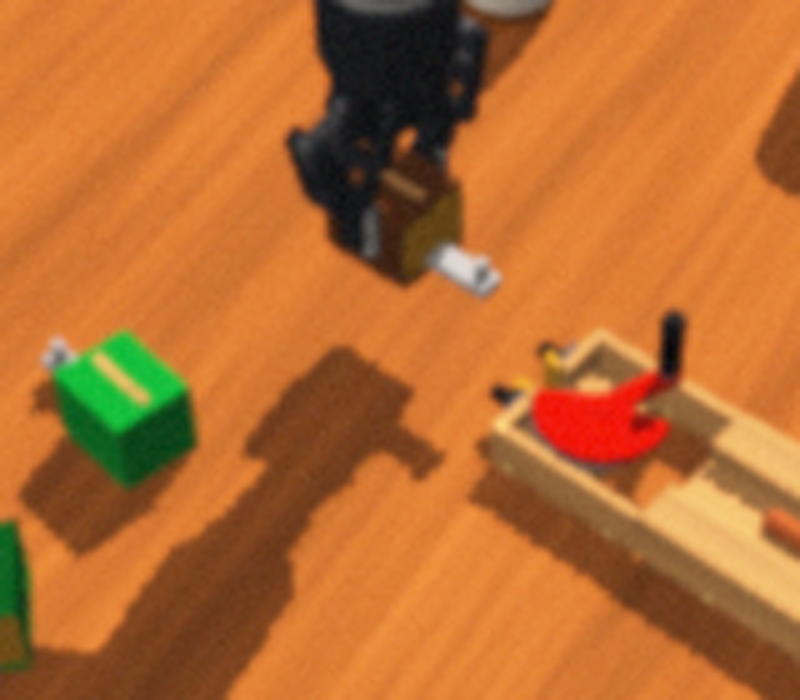

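The block is held level, with the bolt at crop (470,270) pointing at the jig. Now lower it to just above the bench.

move_arm([
  [[0.06, 0.0066, 0.0017, 0], [0.07, 0, 0, 0], [0.06, 0, 0, 0], [0.03, 0, 0, 0], [0.015, 0, 0, 0], [0, 0, 0, 0], [0, 0, 0, 0], [0, 0, 0, 0]],
])

```text
t: 7.2
tool_pos: [0.4556, 0.075, 0.0326]
tool_rot: [1.353, 1.109, -1.35]
contact_force: [-0.7, 0.4, -0.7]
opening: 0.049
```

```bash
python3 - <<'E'
from h import *
st([.4545,.075,.0308])
T,S=ctrl.get_image("top"),ctrl.get_image("scene");yaw=np.radians(-11.2)
a=ortho(T,.012,[.599,.0465],yaw,[-140,60],[-50,50],4);b=ortho(S,.012,[.6037,.0455],yaw,[-140,60],[-50,50],4)
cv2.imwrite("pics/al.png",np.vstack([a,b])[100:700] if 0 else cv2.resize(np.vstack([a,b]),(600,600)))
E
```

```text
t 7.2 pos [0.4556 0.075  0.0326] zyaw -101.19 F [-0.7  0.4 -0.7] Tq [-0.02  0.02  0.02] open 0.049
 tool units [ 0.0071 -0.0042  0.001 ]
```

View pics/al.png

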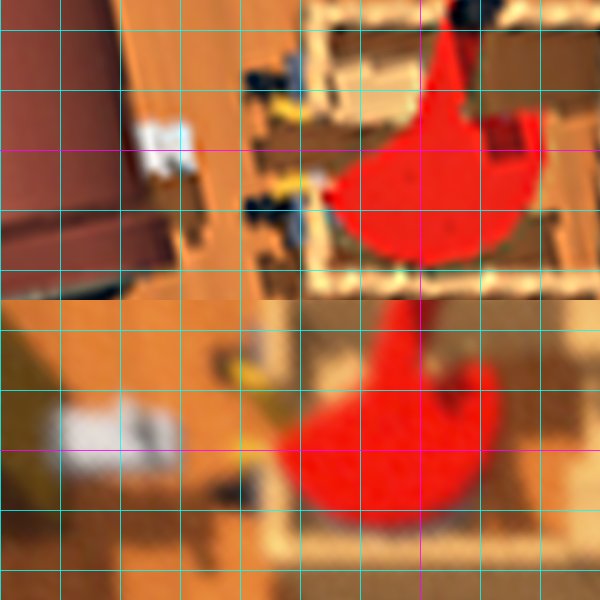

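move_arm([
  [[0, 0.016, 0, 0], [0, 0.016, 0, 0], [0, 0.016, 0, 0], [0, 0.016, 0, 0], [0, 0.016, 0, 0], [0, 0, 0, 0], [0, 0, 0, 0], [0, 0, 0, 0]],
])

```text
t: 7.97
tool_pos: [0.4741, 0.0711, 0.0314]
tool_rot: [1.351, 1.111, -1.352]
contact_force: [-0.2, -0.0, -1.8]
opening: 0.0491
```

```bash
python3 - <<'E'
from h import *
st()
T,S=ctrl.get_image("top"),ctrl.get_image("scene");yaw=np.radians(-11.2)
a=ortho(T,.02,[.599,.0465],yaw,[-100,0],[-40,40],6);b=ortho(S,.02,[.6037,.0455],yaw,[-100,0],[-40,40],6)
cv2.imwrite("pics/al2.png",cv2.resize(np.vstack([a,b]),(500,800))[:600] if 0 else np.hstack([cv2.resize(a,(400,320)),cv2.resize(b,(400,320))]))
E
```

```text
t 7.97 pos [0.4741 0.0711 0.0314] zyaw -101.2 F [-0.2 -0.  -1.8] Tq [-0.01 -0.04  0.  ] open 0.0491
```

View pics/al2.png

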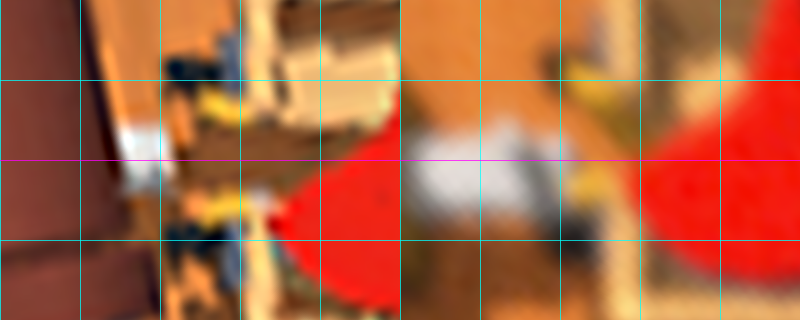

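move_arm([
  [[0, 0.006, -0.001, 0], [0, 0.006, 0, 0], [0, 0.006, 0, 0], [0, 0.006, 0, 0], [0, 0.006, 0, 0], [0, 0.006, 0, 0], [0, 0.006, 0, 0], [0, 0.006, 0, 0], [0, 0, 0, 0]],
])

```text
t: 8.82
tool_pos: [0.4865, 0.069, 0.0317]
tool_rot: [1.352, 1.11, -1.352]
contact_force: [0.7, 0.0, -2.3]
opening: 0.0495
```

```bash
cat >> h.py <<'E'
def jf(yawdeg=-11.2,o=(.6016,.0459)):
    s,M=st();y=np.radians(yawdeg);A=np.array([[np.cos(y),np.sin(y)],[-np.sin(y),np.cos(y)]])
    print(" jig frame TCP mm",(A@(s["tool_pos"][:2]-o)*1000).round(2),"F",(A@s["contact_force"][:2]).round(1))
E
python3 -c "
from h import *
jf()"
```

```text
t 8.82 pos [0.4865 0.069  0.0317] zyaw -101.21 F [ 0.7  0.  -2.3] Tq [-0.    0.01  0.05] open 0.0495
 jig frame TCP mm [-117.4     0.28] F [0.7 0.2]
```

move_arm([
  [[0, 0.008, 0, 0], [0, 0.008, 0, 0], [0, 0.008, 0, 0], [0, 0.008, 0, 0], [0, 0.008, 0, 0], [0, 0, 0, 0]],
])

```text
t: 9.32
tool_pos: [0.4965, 0.067, 0.0317]
tool_rot: [1.352, 1.11, -1.352]
contact_force: [0.4, -0.2, -2.1]
opening: 0.0491
```

```bash
python3 -c "
from h import *
jf()"
```

```text
t 9.32 pos [0.4965 0.067  0.0317] zyaw -101.21 F [ 0.4 -0.2 -2.1] Tq [0.01 0.   0.01] open 0.0491
 jig frame TCP mm [-107.24    0.25] F [ 0.4 -0.2]
```

move_arm([
  [[0, 0.007, 0, 0], [0, 0.007, 0, 0], [0, 0.007, 0, 0], [0, 0.007, 0, 0], [0, 0.007, 0, 0], [0, 0, 0, 0]],
])

```text
t: 9.82
tool_pos: [0.5049, 0.0653, 0.0317]
tool_rot: [1.352, 1.11, -1.351]
contact_force: [-0.1, 0.1, -1.6]
opening: 0.049
```

```bash
python3 -c "
from h import *
jf()"
```

```text
t 9.82 pos [0.5049 0.0653 0.0317] zyaw -101.21 F [-0.1  0.1 -1.6] Tq [-0.06 -0.02  0.01] open 0.049
 jig frame TCP mm [-98.59   0.28] F [-0.1  0. ]
```

move_arm([
  [[0, 0.004, 0, 0], [0, 0.004, 0, 0], [0, 0.004, 0, 0], [0, 0.004, 0, 0], [0, 0, 0, 0]],
])

```text
t: 10.23
tool_pos: [0.5086, 0.0646, 0.0316]
tool_rot: [1.352, 1.11, -1.352]
contact_force: [0.3, 0.1, -2.4]
opening: 0.0491
```

move_arm([
  [[0, 0.003, 0, 0], [0, 0.003, 0, 0], [0, 0, 0, 0]],
])

```text
t: 10.48
tool_pos: [0.5101, 0.0643, 0.0316]
tool_rot: [1.352, 1.11, -1.352]
contact_force: [0.8, 1.3, -3.0]
opening: 0.0493
```

```bash
python3 -c "
from h import *
jf()"
```

```text
t 10.48 pos [0.5101 0.0643 0.0316] zyaw -101.21 F [ 0.8  1.3 -3. ] Tq [ 0.01  0.04 -0.07] open 0.0493
 jig frame TCP mm [-93.36   0.26] F [0.5 1.4]
```

move_arm([
  [[0, 0.002, 0, 0], [0, 0.002, 0, 0], [0, 0.002, 0, 0], [0, 0, 0, 0]],
])

```text
t: 10.82
tool_pos: [0.5115, 0.064, 0.0316]
tool_rot: [1.352, 1.11, -1.352]
contact_force: [0.2, 0.3, -3.1]
opening: 0.049
```

move_arm([
  [[0, 0.002, 0, 0], [0, 0.002, 0, 0], [0, 0, 0, 0]],
])

```text
t: 11.07
tool_pos: [0.5125, 0.0638, 0.0316]
tool_rot: [1.352, 1.11, -1.352]
contact_force: [-0.2, -0.4, -1.8]
opening: 0.0488
```

move_arm([
  [[0, 0.002, 0, 0], [0, 0.002, 0, 0], [0, 0, 0, 0]],
])

```text
t: 11.32
tool_pos: [0.5135, 0.0637, 0.0316]
tool_rot: [1.352, 1.11, -1.352]
contact_force: [0.9, -0.8, -2.6]
opening: 0.0495
```

move_arm([
  [[0, 0.002, 0, 0], [0, 0.002, 0, 0], [0, 0, 0, 0]],
])

```text
t: 11.57
tool_pos: [0.5137, 0.0636, 0.0313]
tool_rot: [1.351, 1.112, -1.353]
contact_force: [-2.8, 1.1, -1.8]
opening: 0.0495
```

```bash
python3 -c "
from h import *
jf()"
```

```text
t 11.57 pos [0.5137 0.0636 0.0313] zyaw -101.2 F [-2.8  1.1 -1.8] Tq [0.03 0.39 0.04] open 0.0495
 jig frame TCP mm [-89.61   0.26] F [-2.9  0.5]
```

move_arm([
  [[0.002, 0.001, 0, 0], [0.002, 0, 0, 0], [0.001, 0, 0, 0], [0, 0, 0, 0]],
])

```text
t: 11.9
tool_pos: [0.5139, 0.0635, 0.0301]
tool_rot: [1.351, 1.112, -1.353]
contact_force: [-4.2, 0.6, 1.1]
opening: 0.0492
```

move_arm([
  [[0, 0, 0, 0], [0, 0, 0, 0], [0, 0, 0, 0], [0, 0, 0, 0], [0, 0, 0, 0], [0, 0, 0, 0]],
], gripper=0)

```text
t: 12.4
tool_pos: [0.515, 0.0633, 0.0306]
tool_rot: [1.352, 1.11, -1.351]
contact_force: [-0.1, 0.2, 0.2]
opening: 0.0858
```

```bash
python3 -c "
from h import *
jf()"
```

```text
t 12.4 pos [0.515  0.0633 0.0306] zyaw -101.21 F [-0.1  0.2  0.2] Tq [-0.02 -0.02  0.  ] open 0.0858
 jig frame TCP mm [-88.36   0.28] F [-0.1  0.1]
```

move_arm([
  [[-0.05, 0, 0, 0], [-0.1, 0, 0, 0], [-0.1, 0, 0, 0], [-0.1, -0.1, 0, 0], [-0.1, -0.12, 0, 0], [0, -0.12, 0, 0], [0, -0.12, 0, 0], [0, 0, 0, 0], [0, 0, 0, 0]],
])

```text
t: 13.15
tool_pos: [0.4011, 0.086, 0.1436]
tool_rot: [1.352, 1.109, -1.349]
contact_force: [1.4, 0.5, 0.1]
opening: 0.0854
```

```bash
python3 - <<'E'
from h import *
jf()
T,S=ctrl.get_image("top"),ctrl.get_image("scene");yaw=np.radians(-11.2)
a=ortho(T,.05,[.599,.0465],yaw,[-130,60],[-65,70],2.1*1);b=ortho(S,.05,[.6037,.0455],yaw,[-130,60],[-65,70],2.1)
cv2.imwrite("pics/seat.png",np.hstack([a,b]))
for n,i in(("top",T),("scene",S)):
    P=cloud(i)
    for r in ctrl.trace(n,"tail_mid"):
        m=r["region"]&(P[...,2]>.044)&(P[...,2]<.056)&(i["depth"]>0)
        if m.sum() and P[m][:,1].mean()>0: print(n,m.sum(),rect(P[m]))
    k=(np.hypot(P[...,0]-.62,P[...,1]-.083)<.03)&(i["pixels"].max(2)<70)&(P[...,2]>.045)&(P[...,2]<.09);q=P[k];print("knob",k.sum(),q.mean(0).round(4),"top",P[k&(P[...,2]>.072)].mean(0).round(4))
E
```

```text
t 13.15 pos [0.4011 0.086  0.1436] zyaw -101.15 F [1.4 0.5 0.1] Tq [ 0.01 -0.06  0.  ] open 0.0854
 jig frame TCP mm [-204.43    0.42] F [1.2 0.8]
top 282 (array([511.5,  62.6]), array([60.2, 48. ]), -10.8)
top 2 (array([613.8,  85.4]), array([3.7, 0. ]), 74.6)
knob 20 [0.6184 0.0853 0.0728] top [0.6189 0.0853 0.077 ]
scene 302 (array([514.6,  63.5]), array([61.3, 52.8]), -10.9)
scene 12 (array([625. ,  81.3]), array([10.9,  6.9]), 23.5)
knob 28 [0.6241 0.0807 0.0643] top [0.6233 0.0817 0.0763]
```

View pics/seat.png

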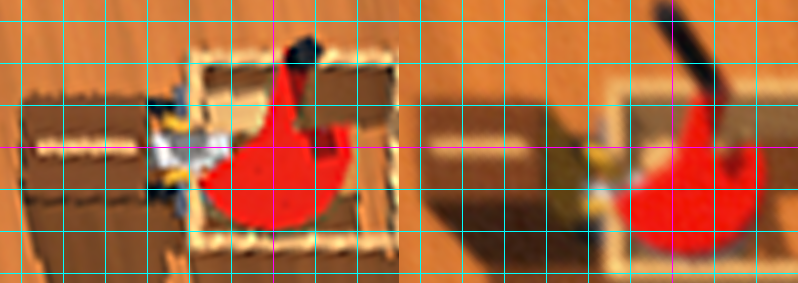

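The block is seated square against both bumpers, with its centre about 90 mm before the axis in both views. The knob is at about (0.620, 0.087), so the cam is near 0.22 rad. Next, go to the knob.

move_arm([
  [[0, 0.143, -0.0287, 0], [0, 0.143, -0.0287, 0], [0, 0.143, -0.0287, 0], [0, 0.143, -0.0287, 0], [0, 0.143, -0.0287, 0], [0, 0.143, -0.0287, 0], [0.08, 0, 0, 0], [0.09, 0, 0, 0], [0.09, 0, 0, 0], [0.06, 0, 0, 0], [0.02, 0, 0, 0], [0, 0, 0, 0], [0, 0, 0, 0], [0, 0, 0, 0]],
])

```text
t: 14.52
tool_pos: [0.6219, 0.0863, 0.0596]
tool_rot: [1.353, 1.108, -1.349]
contact_force: [0.3, -0.0, 0.3]
opening: 0.0856
```

```bash
python3 - <<'E'
from h import *
jf();st([.62,.0867,.058])
S=ctrl.get_image("scene");save(S,"k.png",(150,270,240,380),5)
E
```

```text
t 14.52 pos [0.6219 0.0863 0.0596] zyaw -101.21 F [ 0.3 -0.   0.3] Tq [-0.03  0.04  0.03] open 0.0856
 jig frame TCP mm [12.05 43.57] F [0.3 0. ]
t 14.52 pos [0.6219 0.0863 0.0596] zyaw -101.21 F [ 0.3 -0.   0.3] Tq [-0.03  0.04  0.03] open 0.0856
 tool units [ 0.0065 -0.0077 -0.0001]
```

View pics/k.png

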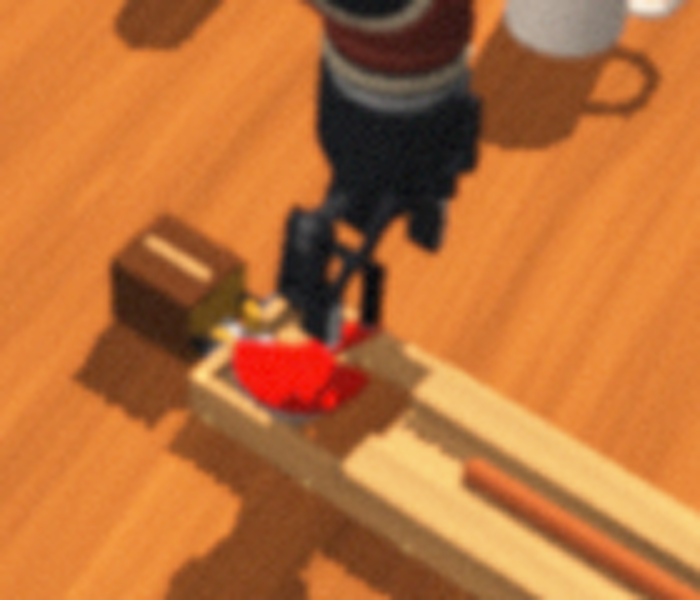

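The knob at crop (370,290) stands between the jaws. Close.

move_arm([
  [[0.006, -0.004, 0, 0], [0, 0, 0, 0], [0, 0, 0, 0], [0, 0, 0, 0], [0, 0, 0, 0], [0, 0, 0, 0], [0, 0, 0, 0], [0, 0, 0, 0], [0, 0, 0, 0], [0, 0, 0, 0]],
], gripper=1, squeeze=60)

```text
t: 15.4
tool_pos: [0.6196, 0.0864, 0.0565]
tool_rot: [1.351, 1.11, -1.352]
contact_force: [-1.2, -0.7, 2.3]
opening: 0.0115
```

```bash
python3 -c "
from h import *
jf()"
```

```text
t 15.4 pos [0.6196 0.0864 0.0565] zyaw -101.2 F [-1.2 -0.7  2.3] Tq [-0.21  0.18 -0.02] open 0.0115
 jig frame TCP mm [ 9.77 43.19] F [-1.1 -1. ]
```

move_arm([
  [[0, 0, 0, 0], [0, 0, 0, 0]],
])

```text
t: 15.57
tool_pos: [0.6196, 0.0864, 0.0565]
tool_rot: [1.352, 1.11, -1.352]
contact_force: [-1.1, -0.8, 3.5]
opening: 0.0109
```

```bash
python3 - <<'E'
from h import *
jf()
S=ctrl.get_image("scene");T=ctrl.get_image("top");save(S,"k2.png",(190,250,270,350),9)
E
```

```text
t 15.57 pos [0.6196 0.0864 0.0565] zyaw -101.2 F [-1.1 -0.8  3.5] Tq [-0.24  0.27 -0.04] open 0.0109
 jig frame TCP mm [ 9.79 43.18] F [-0.9 -1. ]
```

View pics/k2.png

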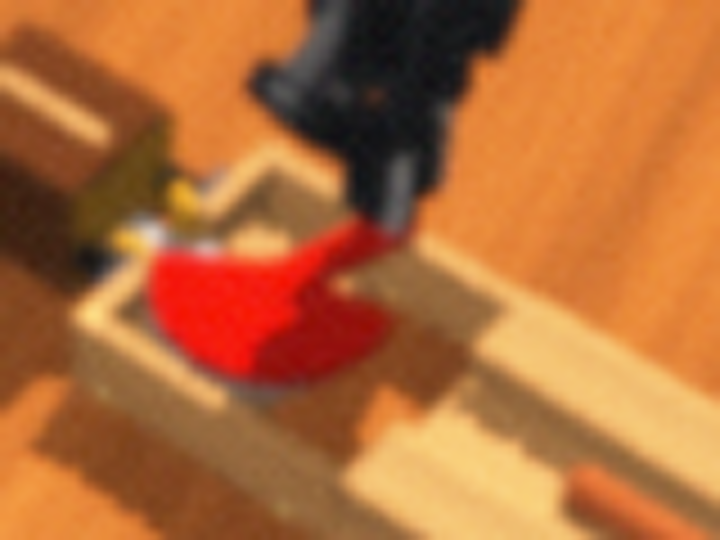

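```bash
cat > arc.py <<'E'
import sys,numpy as np
a,b,n=map(float,sys.argv[1:4]);r=float(sys.argv[4]) if len(sys.argv)>4 else 45
t=np.linspace(a,b,int(n)+1)
print([[0,round(float(r*(np.sin(v)-np.sin(u))/250),4),round(float(r*(np.cos(u)-np.cos(v))/250),4),0] for u,v in zip(t,t[1:])])
E
python3 arc.py .223 .623 5; python3 arc.py .623 1.123 6
```

```text
[[0, 0.0139, 0.0037, 0], [0, 0.0136, 0.0048, 0], [0, 0.0131, 0.0059, 0], [0, 0.0126, 0.0069, 0], [0, 0.012, 0.0079, 0]]
[[0, 0.0118, 0.0092, 0], [0, 0.011, 0.0102, 0], [0, 0.0101, 0.0111, 0], [0, 0.0091, 0.0119, 0], [0, 0.0081, 0.0126, 0], [0, 0.0071, 0.0132, 0]]
```

move_arm([
  [[0, 0.0139, 0.0037, 0], [0, 0.0136, 0.0048, 0], [0, 0.0131, 0.0059, 0], [0, 0.0126, 0.0069, 0], [0, 0.012, 0.0079, 0], [0, 0, 0, 0], [0, 0, 0, 0]],
])

```text
t: 16.25
tool_pos: [0.634, 0.0748, 0.0564]
tool_rot: [1.35, 1.11, -1.354]
contact_force: [-3.8, -4.6, 6.0]
opening: 0.0114
```

```bash
python3 -c "
from h import *
jf()"
```

```text
t 16.25 pos [0.634  0.0748 0.0564] zyaw -101.22 F [-3.8 -4.6  6. ] Tq [-0.84  0.77  0.03] open 0.0114
 jig frame TCP mm [26.13 34.67] F [-2.8 -5.3]
```

```bash
python3 arc.py .686 1.1 5
```

```text
[[0, 0.0111, 0.0099, 0], [0, 0.0103, 0.0108, 0], [0, 0.0093, 0.0116, 0], [0, 0.0084, 0.0123, 0], [0, 0.0073, 0.013, 0]]
```

move_arm([
  [[0, -0.001, 0.0048, 0], [0, 0.0111, 0.0099, 0], [0, 0.0103, 0.0108, 0], [0, 0.0093, 0.0116, 0], [0, 0.0084, 0.0123, 0], [0, 0.0073, 0.013, 0], [0, 0, 0, 0]],
])

```text
t: 16.83
tool_pos: [0.6424, 0.0582, 0.0564]
tool_rot: [1.352, 1.111, -1.353]
contact_force: [-3.9, -1.6, 5.5]
opening: 0.0111
```

```bash
python3 -c "
from h import *
jf()"
```

```text
t 16.83 pos [0.6424 0.0582 0.0564] zyaw -101.23 F [-3.9 -1.6  5.5] Tq [-0.32  0.59 -0.01] open 0.0111
 jig frame TCP mm [37.58 20.03] F [-3.5 -2.4]
```

```bash
cat >> h.py <<'E'
def cam(c=(-2.6,.1)):
    o=ctrl.get_obs();y=np.radians(-11.2);A=np.array([[np.cos(y),np.sin(y)],[-np.sin(y),np.cos(y)]])
    p=A@(o["tool_pos"][:2]-(.6016,.0459))*1000-c;f=A@o["contact_force"][:2];t=np.arctan2(p[0],p[1]);u=p/np.hypot(*p)
    print("t",round(o["t"],2),"theta",t.round(3),"r",np.hypot(*p).round(2),"Frad",(f@u).round(2),"Ftan resist",(-(f@[u[1],-u[0]])).round(2),"open",round(o["opening"],4))
E
python3 -c "
from h import *
cam()"; python3 arc.py 1.11 1.3 3;python3 arc.py 1.3 1.4 2
```

```text
t 16.83 theta 1.11 r 44.85 Frad -4.21 Ftan resist -0.56 open 0.0111
[[0, 0.0047, 0.0104, 0], [0, 0.0041, 0.0106, 0], [0, 0.0034, 0.0109, 0]]
[[0, 0.0022, 0.0087, 0], [0, 0.0018, 0.0088, 0]]
```

move_arm([
  [[0, -0.003, 0.0012, 0], [0, 0.0047, 0.0104, 0], [0, 0.0041, 0.0106, 0], [0, 0.0034, 0.0109, 0], [0, 0, 0, 0]],
])

```text
t: 17.25
tool_pos: [0.6437, 0.0497, 0.0565]
tool_rot: [1.353, 1.109, -1.351]
contact_force: [1.7, -0.3, 2.3]
opening: 0.0118
```

```bash
python3 -c "
from h import *
cam()"
```

```text
t 17.25 theta 1.304 r 44.71 Frad 1.65 Ftan resist -0.43 open 0.0118
```

move_arm([
  [[0, 0.0022, 0.0087, 0], [0, 0.0018, 0.0088, 0], [0, 0, 0, 0]],
])

```text
t: 17.5
tool_pos: [0.6437, 0.0452, 0.0566]
tool_rot: [1.353, 1.109, -1.351]
contact_force: [3.6, -0.8, 1.6]
opening: 0.0115
```

```bash
python3 -c "
from h import *
cam()"; python3 arc.py 1.4 1.5 2; python3 arc.py 1.5 1.6 2;python3 arc.py 1.6 1.7 2;python3 arc.py 1.7 1.8 2
```

```text
t 17.5 theta 1.405 r 44.67 Frad 3.66 Ftan resist -0.68 open 0.0115
[[0, 0.0013, 0.0089, 0], [0, 0.0009, 0.009, 0]]
[[0, 0.0004, 0.009, 0], [0, -0.0, 0.009, 0]]
[[0, -0.0005, 0.009, 0], [0, -0.0009, 0.009, 0]]
[[0, -0.0014, 0.0089, 0], [0, -0.0018, 0.0088, 0]]
```

move_arm([
  [[0, 0.0028, 0.0089, 0], [0, 0.0014, 0.009, 0], [0, 0, 0, 0]],
])

```text
t: 17.75
tool_pos: [0.6434, 0.0405, 0.0565]
tool_rot: [1.352, 1.11, -1.352]
contact_force: [2.1, -0.2, 2.3]
opening: 0.011
```

```bash
python3 -c "
from h import *
cam()"
```

```text
t 17.75 theta 1.51 r 44.72 Frad 2.08 Ftan resist 0.05 open 0.011
```

move_arm([
  [[0, 0.0006, 0.009, 0], [0, 0, 0.009, 0], [0, 0, 0, 0]],
])

```text
t: 18.0
tool_pos: [0.6426, 0.0363, 0.0565]
tool_rot: [1.352, 1.11, -1.351]
contact_force: [2.9, 0.3, 3.5]
opening: 0.0113
```

```bash
python3 -c "
from h import *
cam()"
```

```text
t 18.0 theta 1.606 r 44.72 Frad 2.72 Ftan resist 0.96 open 0.0113
```

move_arm([
  [[0, 0.0005, 0.009, 0], [0, -0.0005, 0.009, 0], [0, 0, 0, 0]],
])

```text
t: 18.25
tool_pos: [0.6414, 0.032, 0.0565]
tool_rot: [1.352, 1.11, -1.352]
contact_force: [1.9, 1.0, 5.2]
opening: 0.0112
```

```bash
python3 -c "
from h import *
cam()"
```

```text
t 18.25 theta 1.705 r 44.79 Frad 1.48 Ftan resist 1.56 open 0.0112
```

move_arm([
  [[0, -0.001, 0.0089, 0], [0, -0.0015, 0.0088, 0], [0, 0, 0, 0]],
])

```text
t: 18.5
tool_pos: [0.6398, 0.0279, 0.0565]
tool_rot: [1.352, 1.111, -1.352]
contact_force: [0.8, 2.9, 5.4]
opening: 0.0113
```

```bash
python3 -c "
from h import *
cam()"; python3 arc.py 1.8 1.9 2;python3 arc.py 1.9 2.0 2;python3 arc.py 2 2.1 2;python3 arc.py 2.1 2.2 2
```

```text
t 18.5 theta 1.804 r 44.82 Frad -0.45 Ftan resist 2.99 open 0.0113
[[0, -0.0023, 0.0087, 0], [0, -0.0027, 0.0086, 0]]
[[0, -0.0031, 0.0084, 0], [0, -0.0035, 0.0083, 0]]
[[0, -0.0039, 0.0081, 0], [0, -0.0043, 0.0079, 0]]
[[0, -0.0047, 0.0077, 0], [0, -0.0051, 0.0074, 0]]
```

move_arm([
  [[0, -0.0023, 0.0087, 0], [0, -0.0027, 0.0086, 0], [0, 0, 0, 0], [0, 0, 0, 0]],
])

```text
t: 18.83
tool_pos: [0.6379, 0.0242, 0.0565]
tool_rot: [1.352, 1.111, -1.352]
contact_force: [2.1, 3.9, 4.8]
opening: 0.0117
```

```bash
python3 -c "
from h import *
cam()"
```

```text
t 18.83 theta 1.897 r 44.82 Frad -0.16 Ftan resist 4.41 open 0.0117
```

move_arm([
  [[0, -0.0031, 0.0084, 0], [0, 0, 0, 0], [0, 0, 0, 0]],
])

```text
t: 19.08
tool_pos: [0.6369, 0.0224, 0.0565]
tool_rot: [1.352, 1.111, -1.351]
contact_force: [2.0, 4.1, 5.6]
opening: 0.0112
```

```bash
python3 -c "
from h import *
cam()"
```

```text
t 19.08 theta 1.943 r 44.85 Frad -0.5 Ftan resist 4.59 open 0.0112
```

move_arm([
  [[0, -0.0035, 0.0083, 0], [0, 0, 0, 0], [0, 0, 0, 0]],
])

```text
t: 19.33
tool_pos: [0.6357, 0.0206, 0.0565]
tool_rot: [1.353, 1.111, -1.351]
contact_force: [2.3, 3.8, 4.1]
opening: 0.0115
```

```bash
python3 -c "
from h import *
cam()"
```

```text
t 19.33 theta 1.991 r 44.84 Frad -0.26 Ftan resist 4.41 open 0.0115
```

move_arm([
  [[-0.002, -0.0039, 0.0081, 0], [0, 0, 0, 0], [0, 0, 0, 0]],
])

```text
t: 19.58
tool_pos: [0.6343, 0.0189, 0.0566]
tool_rot: [1.353, 1.111, -1.351]
contact_force: [4.0, 4.4, 1.7]
opening: 0.0113
```

```bash
python3 -c "
from h import *
cam()"
```

```text
t 19.58 theta 2.04 r 44.81 Frad 0.41 Ftan resist 5.89 open 0.0113
```

move_arm([
  [[0, -0.0043, 0.0079, 0], [0, 0, 0, 0], [0, 0, 0, 0]],
])

```text
t: 19.83
tool_pos: [0.6331, 0.0173, 0.0566]
tool_rot: [1.353, 1.111, -1.35]
contact_force: [4.4, 5.2, 2.5]
opening: 0.0115
```

```bash
python3 -c "
from h import *
cam()"
```

```text
t 19.83 theta 2.085 r 44.82 Frad -0.03 Ftan resist 6.77 open 0.0115
```

move_arm([
  [[0, 0, 0, 0], [0, 0, 0, 0]],
])

```text
t: 20.0
tool_pos: [0.633, 0.0173, 0.0566]
tool_rot: [1.353, 1.111, -1.351]
contact_force: [4.1, 5.3, 2.6]
opening: 0.0116
```

```bash
python3 -c "
from h import *
cam()"
```

```text
t 20.0 theta 2.086 r 44.81 Frad -0.38 Ftan resist 6.65 open 0.0116
```

move_arm([
  [[0, 0, 0, 0], [0, 0, 0, 0]],
])

```text
t: 20.17
tool_pos: [0.633, 0.0172, 0.0566]
tool_rot: [1.353, 1.111, -1.351]
contact_force: [4.6, 4.8, 4.1]
opening: 0.0114
```

```bash
python3 - <<'E'
from h import *
cam()
yaw=np.radians(-11.2)
for n in("top","scene"):
    i=ctrl.get_image(n);P=cloud(i)
    for r in ctrl.trace(n,"tail_mid"):
        m=r["region"]&(P[...,2]>.044)&(P[...,2]<.056)&(i["depth"]>0)
        if m.sum()>50 and P[m][:,1].mean()>0: print(n,m.sum(),rect(P[m]),P[m].mean(0).round(4))
E
```

```text
t 20.17 theta 2.087 r 44.83 Frad 0.33 Ftan resist 6.61 open 0.0114
scene 308 (array([515.4,  64.6]), array([61., 54.]), -10.7) [0.5159 0.0621 0.0494]
```

Resistance on the knob is a steady 6.6-6.8 N at rest, rising about 1-2 N per 0.1 rad. That corresponds to roughly 20 N on the bumpers, mid-window, so I stop here and let go.

move_arm([
  [[0, 0.0005, -0.001, 0], [0, 0, 0, 0], [0, 0, 0, 0], [0, 0, 0, 0], [0, 0, 0, 0], [0, 0, 0, 0], [0, 0, 0, 0]],
], gripper=0)

```text
t: 20.95
tool_pos: [0.6328, 0.0167, 0.0567]
tool_rot: [1.352, 1.11, -1.352]
contact_force: [-0.5, -0.3, 0.1]
opening: 0.0853
```

```bash
python3 - <<'E'
from h import *
cam()
E
```

```text
t 20.95 theta 2.098 r 45.01 Frad -0.2 Ftan resist -0.6 open 0.0853
```

move_arm([
  [[-0.06, 0, 0, 0], [-0.1, 0, 0, 0], [-0.1, 0, 0, 0], [-0.1, 0, 0, 0], [0, -0.12, 0, 0], [0, -0.14, 0, 0], [0, -0.14, 0, 0], [0, -0.14, 0, 0], [0, -0.14, 0, 0], [0, -0.14, 0, 0], [0, -0.1, 0, 0], [0, 0, 0, 0], [0, 0, 0, 0]],
])

```text
t: 22.03
tool_pos: [0.407, 0.0618, 0.1479]
tool_rot: [1.353, 1.109, -1.349]
contact_force: [0.5, -0.2, 0.4]
opening: 0.0854
```

```bash
python3 - <<'E'
from h import *
st();yaw=np.radians(-11.2);A=np.array([[np.cos(yaw),np.sin(yaw)],[-np.sin(yaw),np.cos(yaw)]])
im={}
for n,ax in(("top",(.5995,.046)),("scene",(.6039,.0451))):
    i=im[n]=ctrl.get_image(n);P=cloud(i)
    for r in ctrl.trace(n,"tail_mid"):
        m=r["region"]&(P[...,2]>.044)&(P[...,2]<.056)&(i["depth"]>0)
        if m.sum()>50 and P[m][:,1].mean()>0: print(n,m.sum(),rect(P[m]),P[m].mean(0).round(4))
    k=(np.hypot(P[...,0]-ax[0],P[...,1]-ax[1])<.065)&(i["pixels"].max(2)<80)&(P[...,2]>.068)&(P[...,2]<.085)
    if k.sum(): p=A@(P[k].mean(0)[:2]-ax)*1000;print("knob",k.sum(),p.round(1),np.arctan2(p[0],p[1]).round(2))
a=ortho(im["top"],.034,[.599,.0465],yaw,[-130,60],[-65,70],2.1);b=ortho(im["scene"],.034,[.6037,.0455],yaw,[-130,60],[-65,70],2.1)
cv2.imwrite("pics/end.png",np.vstack([np.hstack([a,b]),cv2.resize(im["scene"]["pixels"][:,:,::-1],(798,598))[150:460]]))
E
```

```text
t 22.03 pos [0.407  0.0618 0.1479] zyaw -101.16 F [ 0.5 -0.2  0.4] Tq [-0.05 -0.06 -0.01] open 0.0854
top 291 (array([512.8,  63.6]), array([59.9, 50.3]), -11.5) [0.5122 0.063  0.05  ]
knob 16 [ 38.7 -21.6] 2.08
scene 302 (array([516.1,  64. ]), array([61.4, 52.3]), -11.9) [0.5168 0.0622 0.0496]
knob 19 [ 40.3 -23.4] 2.1
```

View pics/end.png

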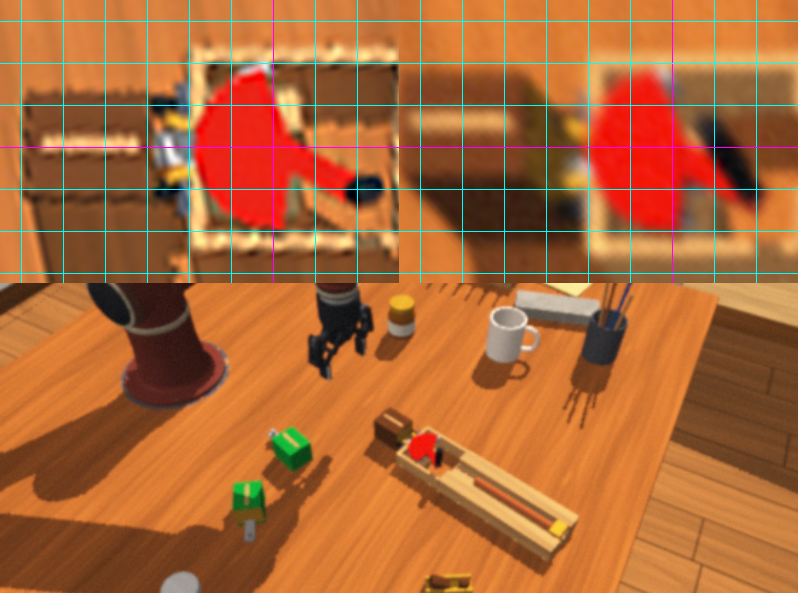

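```bash
python3 -c "
from h import *
st();print(ctrl.finish_job())"
```

```text
t 22.23 pos [0.4084 0.0613 0.1477] zyaw -101.22 F [-0.  -0.1  0.1] Tq [-0.02 -0.06  0.05] open 0.085
the job is handed in; nothing more can be done
None
```

The tail block is back on the jig, the cam is tightened, and I handed the job in at 22 s. I have no direct reading of the bumper force, only what I felt at the knob.

- **Block:** I slid the dark block's bolt into the throat until the first light touch on the bumpers (3–4 N), then let go. I felt no contact in the throat on the way in.
- **Cam:** I led the knob clockwise to about 2.09 rad. There it resisted with a steady 6.6–6.8 N, about 7 N after correcting for the sensor's zero offset. On your figures that is roughly 20 N on the bumpers, a little less once the cam eases back. I stopped there, let go and drew clear.

**Last checks**
- Both cameras put the knob at 2.08–2.10 rad after release.
- The block sits square to the jig within 1°.
- The gripper is open and reads no contact.
- I did not re-measure the other things on the bench. The arm touched none of them as far as the forces showed, but the last crop does not show all of them.

**What did not quite agree**
- The knob force rose more slowly and over a longer angle (from about 1.6 rad) than the stated stiffness implies.
- The images show the block about 1.4 mm further in than when I let go of it. That would mean more than 40 N if it had been touching the rubber fully by then. I put it down to a small gap left on release plus camera scatter, and relied on the knob force.
- The gripper read about 11 mm on the 14 mm knob, though the hold stayed firm.

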